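# Reset a ratchet carving board to its lowest notch

## Task

The carving board is propped too steeply on its ratchet. Take its yellow bar, raise it past the top notch until the red pawl flips out, lower it gently by hand all the way flat so that the pawl flips back in, then raise it again and leave it propped in the first (lowest) notch, let go. Leave the other things on the bench where they are.

Things in the scene. Friction and masses are not known exactly. Their poses are not given: they have to be found in the camera images.
- stand: Fixed stand: plywood base 270 x 330 x 18 mm; on its left (+y) side stands a toothed aluminium quadrant, top 190 mm above the bench. Origin: on the bench under the base's middle (base spans x -135 to 135, y -160 to 170 mm). Its x axis points level from the hinge side (nearer the robot) to the handle side, y along the hinge, z up.
- hinge (a point): Point on the hinge axis of the board, in the middle of its width; at stand x -100, y 0, z 75 mm. The hinge axis runs along the stand's y.
- board (a joint): Tilt of the board in rad: 0 = flat on its rests, grows as the bar side goes up; hard stop at 1.10. Four notches stop it falling, at about 0.21 (first, lowest), 0.40, 0.59 and 0.79; each catches once the board was raised 0.03 past it and is let down again. Starts propped in the third. Hinge damping 0.4 N m s/rad; unheld and unpropped it falls fast.
- pawl (a joint): Red rocker on the board's left edge, rad: 0 = in (clicks out to about 0.3 and back at each tooth), 1.10 = out (board can be lowered). A spring tips it either way at 0.55. A brass pin on the quadrant pushes it out near the top (board from 0.86; flips at about 1.03), another pushes it in near flat (flips at about 0.07). Only tilting the board works it: do not touch it.
- handle (a point): Middle of the yellow round bar: 14 mm diameter, 126 mm free between its two dark brackets, along the stand's y; 220 mm from the hinge axis in the board's mid-plane, 38 mm gap to the board's edge. It circles about the hinge, from 75 mm above the bench (flat) to 271 mm (top). Can be pinched from straight above, fingers across the bar; it turns between the fingers.
- pawl_tip (a point): The pawl's catching tip, 18 mm wide along the hinge, 124 mm to the left (+y) of the board's middle.
- mallet: Bystander: round dark wooden mallet standing on its head, 84 mm wide, 180 mm tall. Origin: centre of its underside.
- bottle: Bystander: green bottle, 64 mm diameter, 160 mm tall. Origin: centre of its underside.
- chisel: Bystander: flat steel chisel lying on the bench, 180 x 22 x 10 mm along its x. Origin: underside, at its middle.
- offcut: Bystander: marble offcut 80 x 60 x 35 mm. Origin: centre of its underside.
- board_mid (a point): Middle of the board's top face, 90 mm from the hinge axis. Brown wooden board 170 x 220 x 18 mm, from 5 to 175 mm from the hinge axis, its mid-plane through that axis. A white marble relief, 105 x 130 mm, 26 mm high with its rosette, is fixed on the face. In all 0.9 kg, give or take 20 percent: about 4 N at the bar.

How it is judged (in metres and radians):
On the way, in this order (a step that is already met when the one before it is completed fails the run):
1. the board is raised past its top notch and the pawl has flipped out (value of joint board above 0.9 rad and value of joint pawl above 0.85 rad), for 0.1 s.
2. the board is lowered flat on its rests and the pawl has flipped back in (value of joint board below 0.06 rad and value of joint pawl below 0.4 rad), for 0.1 s.
At the end, for the whole second after the job is handed in: The board stands still, let go, propped in the first notch (tilt 0.16 to 0.26 rad) with the pawl in (below 0.3 rad), after having been raised past the top and lowered flat (value of joint board between 0.16 and 0.26 rad and value of joint pawl below 0.3 rad and velocity of joint board between -0.05 and 0.05 rad/s); the robot touches nothing.
It fails at once if the board is dropped onto its rests (falling faster than 1 rad/s, 0.22 m/s at the bar, in the last 0.15 rad) (value of joint board below 0.15 rad and velocity of joint board below -1 rad/s).
It fails at once if a bystander is moved more than 30 mm (distance of any of mallet, bottle, chisel, offcut from where it was at the start of the episode above 0.03 m).
It also fails if it takes over 48 s, if anything falls off the work surface, if the arm or the gripper's body presses on something with over 40 N, if the wrist force passes 120 N, or if a joint passes its speed limit or range.

## Robot

A 6-joint arm with a two-finger parallel gripper is mounted at the origin on the work surface. World frame = base frame: x ahead of the robot, y to its left, z up, the work surface at z = 0. Lengths are in mm, angles in rad, forces in N, time in s.
With the tool pointing down it reaches from about 350 to 975 mm from the base axis. Payload 4.9 kg.
Tool frame: the origin (TCP) lies midway between the tips of the shut fingers; the grasp point (between the pads) lies 19 mm behind it; z points along the fingers, y is the line along which they close (so a half turn about z gives the same grasp; the last joint's range is limited). The gripper opens to 85 mm and grips with 20 to 120 N. Pads are 22 mm wide; open, the fingers measure 114 mm over their backs; the gripper's body (76 mm by 85 mm) begins 54 mm behind the grasp point. The pads swing forward as they close: fully open they stand 13 mm farther back than shut.
Start: joints at [1.096, 0.053, 1.613, -0, 1.476, -0.119], TCP at [217.702, 585.839, 231.304] pointing down, gripper open.
Joint ranges: [-3.01, 3.01], [-1.01, 2.22], [0.06, 2.58], [-1.02, 4.17], [0.09, 2.62], [-3.14, 3.14]. Speed limits (rad/s): [2.57, 2.57, 3.14, 3.14, 3.14, 3.14].

## Interface

Orientations are given as a rotation vector (axis times angle).
In Python, from workcell import arm gives the robot as it stands.
- The arm moves only by the shell command python3 -m inch 'ROWS' [FORCE]. ROWS is JSON, a list of rows, each an object of numbers: "tx", "ty", "tz": the shift along the tool's x, y, z scaled (see below); "ax", "ay", "az": the turn, a rotation vector about the tool's x, y, z scaled (see below); "hand": the gripper command: -1 is fully open, 1 is shut, values between are in proportion. In form: [{"tx": .., "ty": .., "tz": .., "ax": .., "ay": .., "az": .., "hand": ..}, ...]. A call has 1 to 12 rows; each row shifts and turns the commanded pose from where the row before left it, along the tool's axes as they then stand; what a row does not reach is not made up. The controller multiplies each number of a shift by 0.25 m and each number of a turn by 8 degrees. A row lasts 1/10 s, in which the tool goes at most 50 mm and 8.59 degrees, less where a joint would pass 70% of its speed; a pose out of reach is approached as far as the arm can. A call with a number of a shift or a turn outside -1 to 1 is refused whole. A call with a gripper value outside its range is refused whole. The fingers move at their own pace and stop on an object; FORCE is the grip in N (left out, the last holds). Time passes only in rows, so rows that do not move let the fingers close. It gives the time, the measured TCP pose, the force, the opening and the grip force at its end, in the units of the state.
- arm.state(): the state, without advancing time (a new reading comes with each control period).
- arm.camera(name): name is "side" or "top" or "wrist"; returns the picture (480x640x3 uint8, red, green, blue); there is no depth.
- arm.camera_info(name): a dict with "intrinsics" (3x3 intrinsics, pixels), "R" (3x3) and "t" (3): a world point X has camera coordinates R X + t. Camera axes: x right, y down, z forward; pixel columns grow to the right and rows downward; lengths in mm; the calibration is good to about 2 mm. A picture is of the moment at which its call begins: read the wrist's pose just before it. camera_info takes no time and is no camera call; for the wrist camera it gives the pose at the moment of the call.
- arm.finish_job(): hands the job in; it is judged then, once.
The state is a dict: "time": time; "joint_positions": joint angles; "qvel": joint speeds; "tau": joint torques, N m; "tcp_pos": TCP position; "ee_rot": TCP orientation; "wrist_force": force on the tool from outside, world axes, zero at the start; "torque": the same for the moment, N m; "gripper_width": finger opening in mm; "finger_force": force on a finger pad.
Only numpy, scipy, OpenCV 4.12 (cv2) and the standard library are available. Lean on these libraries where they do the work, as an engineer would, in place of code of your own. Each camera call takes 0.05 s, during which the arm holds its last target. There are 200 camera calls.

## Working session

There is one attempt and no reset: what is moved stays moved. The work goes in short steps, Python scripts to look and compute and a shell command to move; the robot and the scene stay as the last step left them, time stands still between calls to the robot, and variables do not carry over. Pictures are saved under pics/ and viewed, at most 10 in all, crops included, and the job is handed in when it is done.

```bash
mkdir -p pics; python3 - <<'E'
from workcell import arm
import cv2,numpy as np
np.set_printoptions(precision=3,suppress=True)
s=arm.state();print({k:np.round(v,3) for k,v in s.items()})
for n in("top","side"):
    cv2.imwrite(f"pics/{n}0.png",arm.camera(n)[:,:,::-1]);i=arm.camera_info(n);print(n,i)
E
```

```text
{'time': np.float64(0.0), 'joint_positions': array([ 1.096,  0.053,  1.614, -0.   ,  1.476, -0.119]), 'qvel': array([-0.   , -0.001, -0.   , -0.   , -0.001,  0.001]), 'tau': array([  0.   , -39.371, -37.017,  -0.   ,   0.007,  -0.   ]), 'tcp_pos': array([217.413, 585.285, 230.053]), 'ee_rot': array([-0.556, -3.091,  0.003]), 'wrist_force': array([-0.175,  0.076, -0.834]), 'torque': array([ 0.002, -0.016, -0.056]), 'finger_force': np.float64(0.0), 'gripper_width': np.float64(85.664)}
top {'intrinsics': array([[522.443,   0.   , 320.575],
       [  0.   , 522.443, 236.193],
       [  0.   ,   0.   ,   1.   ]]), 'R': array([[ 0.027, -1.   , -0.008],
       [-0.989, -0.026, -0.144],
       [ 0.144,  0.011, -0.99 ]]), 't': array([  63.784,  548.395, 1194.19 ])}
side {'intrinsics': array([[449.656,   0.   , 310.79 ],
       [  0.   , 449.656, 243.916],
       [  0.   ,   0.   ,   1.   ]]), 'R': array([[ 0.95 , -0.313,  0.005],
       [-0.204, -0.632, -0.747],
       [ 0.237,  0.709, -0.664]]), 't': array([-504.439,  214.463, 1118.367])}
```

View pics/top0.png

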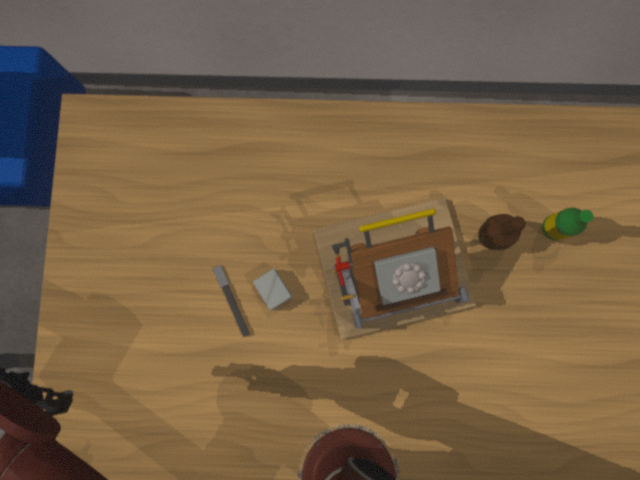

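View pics/side0.png

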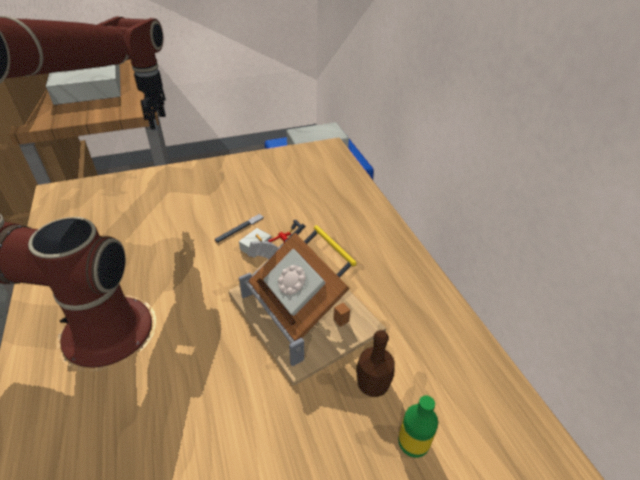

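The top view shows the bar running from (362,229) to (435,212), with the mallet at (500,232), the bottle at (567,223), and the offcut and chisel to the left around (250,295). In the side view the bar runs from (317,230) to (354,262). I'll triangulate the bar ends from these two views.

```bash
cat > h.py <<'E'
from workcell import arm
import cv2,numpy as np
np.set_printoptions(precision=3,suppress=True)
def bar(n,img=None):
    im=arm.camera(n) if img is None else img
    h=cv2.cvtColor(im,cv2.COLOR_RGB2HSV)
    m=cv2.inRange(h,(24,170,90),(34,255,255))
    k,l,st,c=cv2.connectedComponentsWithStats(m)
    cand=[]
    for j in range(1,k):
        if st[j,4]<60: continue
        p=np.argwhere(l==j)[:,::-1].astype(float);mu=p.mean(0)
        w,v=np.linalg.eigh(np.cov((p-mu).T));t=(p-mu)@v[:,1]
        cand.append((w[1]/w[0],mu+v[:,1]*t.min(),mu+v[:,1]*t.max(),st[j,4]))
    return max(cand,key=lambda a:a[0])
def P(n):
    i=arm.camera_info(n);return i["intrinsics"]@np.c_[i["R"],i["t"]]
def tri(a,b,na="top",nb="side"):
    X=cv2.triangulatePoints(P(na),P(nb),np.array(a,float),np.array(b,float))[:,0];return X[:3]/X[3]
def proj(n,X):
    x=P(n)@np.r_[X,1];return x[:2]/x[2]
E
python3 - <<'E'
from h import *
t=bar("top");s=bar("side");print(t,s)
A=sorted(t[1:3],key=lambda p:p[0]);B=sorted(s[1:3],key=lambda p:p[0])
L=tri(A[0],B[0]);R=tri(A[1],B[1]);print(L,R,np.linalg.norm(L-R),(L+R)/2)
for X,a,b in((L,A[0],B[0]),(R,A[1],B[1])):print(proj("top",X)-a,proj("side",X)-b)
m=(L+R)/2;d=(L-R);yaw=np.arctan2(-d[0],d[1]);print("yaw",yaw)
ex=np.array([np.cos(yaw),np.sin(yaw),0])
for th in(.59,):
    hg=m-220*np.cos(th)*ex;hg[2]=75;print("hinge",hg)
    st=hg+100*ex;st[2]=0;print("stand",st)
    ey=np.array([-ex[1],ex[0],0])
    for x,y in((-135,-160),(-135,170),(135,-160),(135,170)):
        q=st+x*ex+y*ey;q[2]=18;print(proj("top",q),proj("side",q))
E
```

```text
(np.float64(177.99805195349077), array([434.892, 210.561]), array([359.039, 229.161]), np.int32(449)) (np.float64(143.74141833363703), array([354.84 , 264.168]), array([314.875, 226.131]), np.int32(247))
[539.946  -2.261 199.961] [ 582.594 -157.952  200.217] 161.4265163901223 [561.27  -80.107 200.089]
[ 0.004 -0.019] [-0.021  0.004]
[-0.019  0.076] [ 0.094 -0.023]
yaw 0.26736671970594494
hinge [ 384.958 -128.403   75.   ]
stand [ 481.405 -101.984    0.   ]
[476.125 305.887] [293.023 382.088]
[340.093 339.821] [227.554 289.625]
[444.942 196.886] [386.353 328.036]
[312.825 229.018] [311.902 251.957]
```

Triangulated bar: length 161 mm including the brackets, z 200 against an expected 197, and the base corners agree within a few pixels. Next I'll turn the tool so its y axis lies along stand x and raise it a little.

```bash
python3 -m inch '[{"az":0.97,"tz":-0.02,"hand":0.1},{"az":0.97,"tz":-0.02,"hand":0.1},{"az":0.97,"tz":-0.02,"hand":0.1},{"az":0.97,"tz":-0.02,"hand":0.1},{"az":0.97,"tz":-0.02,"hand":0.1},{"az":0.97,"tz":-0.02,"hand":0.1},{"az":0.97,"tz":-0.02,"hand":0.1},{"hand":0.1}]' 40
cat > rel.py <<'E'
from h import *
from scipy.spatial.transform import Rotation as Ro
def rel(target):
    s=arm.state();M=Ro.from_rotvec(s["ee_rot"]).as_matrix()
    print("t",s["time"],"tcp",s["tcp_pos"],"w",s["gripper_width"],"F",s["wrist_force"])
    print("M",M);ex=np.array([np.cos(.267),np.sin(.267),0])
    W=np.c_[[-ex[1],ex[0],0],ex,[0,0,-1]]
    print("tool delta/250",M.T@(np.array(target)-s["tcp_pos"])/250,"rot/8deg",np.degrees((Ro.from_matrix(M.T@W)).as_rotvec())/8)
E
python3 -c "
from rel import *;rel([561,-80,265])"
```

```text
t 0.2 tcp [217.545 585.503 230.509] w 85.65922937245074 F [0.453 0.459 0.62 ]
M [[-0.937  0.348 -0.001]
 [ 0.348  0.937 -0.001]
 [ 0.    -0.001 -1.   ]]
tool delta/250 [-2.215 -2.017 -0.136] rot/8deg [-0.009  0.003  6.789]$[0]: bad value
```

```bash
python3 -m inch '[{"tx":0,"ty":0,"tz":-0.02,"ax":0,"ay":0,"az":0.97,"hand":0.1},{"tx":0,"ty":0,"tz":-0.02,"ax":0,"ay":0,"az":0.97,"hand":0.1},{"tx":0,"ty":0,"tz":-0.02,"ax":0,"ay":0,"az":0.97,"hand":0.1},{"tx":0,"ty":0,"tz":-0.02,"ax":0,"ay":0,"az":0.97,"hand":0.1},{"tx":0,"ty":0,"tz":-0.02,"ax":0,"ay":0,"az":0.97,"hand":0.1},{"tx":0,"ty":0,"tz":-0.02,"ax":0,"ay":0,"az":0.97,"hand":0.1},{"tx":0,"ty":0,"tz":-0.02,"ax":0,"ay":0,"az":0.97,"hand":0.1},{"tx":0,"ty":0,"tz":0,"ax":0,"ay":0,"az":0,"hand":0.1}]' 40
python3 -c "
from rel import *;rel([561,-80,265])"
```

```text
time: 1.0
tcp_pos: [217.8, 586.1, 267.0]
ee_rot: [-1.906, -2.497, -0.002]
wrist_force: [-0.7, 0.2, 0.5]
gripper_width: 38.2
finger_force: 0.0
t 1.0 tcp [217.823 586.074 266.976] w 38.16114451578486 F [-0.702  0.189  0.46 ]
M [[-0.264  0.965  0.001]
 [ 0.965  0.264  0.001]
 [ 0.001  0.001 -1.   ]]
tool delta/250 [-2.932  0.62   0.006] rot/8deg [ 0.005 -0.006  0.002]
```

```bash
python3 -m inch '[{"tx":-0.07,"ty":0.015,"tz":0,"ax":0,"ay":0,"az":0,"hand":0.1},{"tx":-0.14,"ty":0.03,"tz":0,"ax":0,"ay":0,"az":0,"hand":0.1},{"tx":-0.14,"ty":0.03,"tz":0,"ax":0,"ay":0,"az":0,"hand":0.1},{"tx":-0.14,"ty":0.03,"tz":0,"ax":0,"ay":0,"az":0,"hand":0.1},{"tx":-0.14,"ty":0.03,"tz":0,"ax":0,"ay":0,"az":0,"hand":0.1},{"tx":-0.14,"ty":0.03,"tz":0,"ax":0,"ay":0,"az":0,"hand":0.1},{"tx":-0.14,"ty":0.03,"tz":0,"ax":0,"ay":0,"az":0,"hand":0.1},{"tx":-0.14,"ty":0.03,"tz":0,"ax":0,"ay":0,"az":0,"hand":0.1},{"tx":-0.14,"ty":0.03,"tz":0,"ax":0,"ay":0,"az":0,"hand":0.1},{"tx":-0.14,"ty":0.03,"tz":0,"ax":0,"ay":0,"az":0,"hand":0.1},{"tx":-0.14,"ty":0.03,"tz":0,"ax":0,"ay":0,"az":0,"hand":0.1},{"tx":-0.14,"ty":0.03,"tz":0,"ax":0,"ay":0,"az":0,"hand":0.1}]' && python3 -m inch '[{"tx":-0.14,"ty":0.03,"tz":0,"ax":0,"ay":0,"az":0,"hand":0.1},{"tx":-0.14,"ty":0.03,"tz":0,"ax":0,"ay":0,"az":0,"hand":0.1},{"tx":-0.14,"ty":0.03,"tz":0,"ax":0,"ay":0,"az":0,"hand":0.1},{"tx":-0.14,"ty":0.03,"tz":0,"ax":0,"ay":0,"az":0,"hand":0.1},{"tx":-0.14,"ty":0.03,"tz":0,"ax":0,"ay":0,"az":0,"hand":0.1},{"tx":-0.14,"ty":0.03,"tz":0,"ax":0,"ay":0,"az":0,"hand":0.1},{"tx":-0.14,"ty":0.03,"tz":0,"ax":0,"ay":0,"az":0,"hand":0.1},{"tx":-0.14,"ty":0.03,"tz":0,"ax":0,"ay":0,"az":0,"hand":0.1},{"tx":-0.14,"ty":0.03,"tz":0,"ax":0,"ay":0,"az":0,"hand":0.1},{"tx":-0.062,"ty":0.01,"tz":0,"ax":0,"ay":0,"az":0,"hand":0.1},{"tx":0,"ty":0,"tz":0,"ax":0,"ay":0,"az":0,"hand":0.1}]'
python3 - <<'E'
from rel import *;rel([561,-80,183])
im=arm.camera("wrist");i=P("wrist");cv2.imwrite("pics/w1.png",im[:,:,::-1])
print(bar("wrist",im))
print(proj("wrist",[539.9,-2.3,200]),proj("wrist",[582.6,-158,200]))
E
```

```text
time: 2.2
tcp_pos: [407.0, 218.1, 265.7]
ee_rot: [1.903, 2.499, -0.001]
wrist_force: [0.8, 0.2, 1.0]
gripper_width: 38.3
finger_force: 0.0
time: 3.3
tcp_pos: [561.3, -81.8, 265.5]
ee_rot: [-1.907, -2.495, 0.001]
wrist_force: [-0.2, 0.8, -0.2]
gripper_width: 38.6
finger_force: 0.0
t 3.3 tcp [561.35  -81.783 265.545] w 38.56396841429962 F [-0.176  0.797 -0.179]
M [[-0.262  0.965 -0.002]
 [ 0.965  0.262  0.   ]
 [ 0.001 -0.001 -1.   ]]
tool delta/250 [0.007 0.001 0.33 ] rot/8deg [-0.01  -0.005 -0.012]
(np.float64(135.54578116711698), array([316.437, 126.999]), array([316.997, 358.005]), np.int32(3413))
[315.078 128.825] [315.18  358.176]
```

View pics/w1.png

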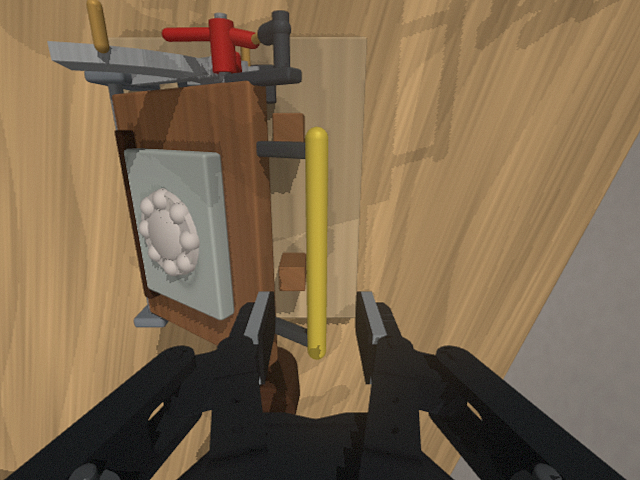

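The wrist view shows the bar from (316,127) to (317,358), within 2 px of the prediction, and the fingers straddle it centred near x = 315. I'll descend and pinch.

```bash
python3 -m inch '[{"tx":0,"ty":0.004,"tz":0.06,"ax":0,"ay":0,"az":0,"hand":0.1},{"tx":0,"ty":0,"tz":0.08,"ax":0,"ay":0,"az":0,"hand":0.1},{"tx":0,"ty":0,"tz":0.08,"ax":0,"ay":0,"az":0,"hand":0.1},{"tx":0,"ty":0,"tz":0.07,"ax":0,"ay":0,"az":0,"hand":0.1},{"tx":0,"ty":0,"tz":0.04,"ax":0,"ay":0,"az":0,"hand":0.1},{"tx":0,"ty":0,"tz":0,"ax":0,"ay":0,"az":0,"hand":1},{"tx":0,"ty":0,"tz":0,"ax":0,"ay":0,"az":0,"hand":1},{"tx":0,"ty":0,"tz":0,"ax":0,"ay":0,"az":0,"hand":1},{"tx":0,"ty":0,"tz":0,"ax":0,"ay":0,"az":0,"hand":1},{"tx":0,"ty":0,"tz":0,"ax":0,"ay":0,"az":0,"hand":1}]' 40
python3 - <<'E'
from rel import *
s=arm.state();print(s["tcp_pos"],s["wrist_force"],s["gripper_width"],s["finger_force"])
# arc from current grasp, in tool units (ty along +x stand, tz down)
c0=s["tcp_pos"]; th=np.arange(.59,1.081,.07); 
r=lambda a:220*np.array([np.cos(a),-np.sin(a)])
print("up",np.diff([r(a) for a in th],axis=0)/250)
th=np.linspace(1.08,0,19);print("down",th,np.diff([r(a) for a in th],axis=0)/250)
E
```

```text
time: 4.35
tcp_pos: [561.7, -79.1, 183.5]
ee_rot: [-1.904, -2.495, 0.001]
wrist_force: [-4.9, 1.4, -1.8]
gripper_width: 12.5
finger_force: 39.0
[561.65  -79.056 183.46 ] [-4.945  1.435 -1.791] 12.486782498901302 39.022398591041565
up [[-0.036 -0.05 ]
 [-0.039 -0.047]
 [-0.043 -0.044]
 [-0.046 -0.041]
 [-0.048 -0.038]
 [-0.051 -0.035]
 [-0.053 -0.031]]
down [1.08 1.02 0.96 0.9  0.84 0.78 0.72 0.66 0.6  0.54 0.48 0.42 0.36 0.3
 0.24 0.18 0.12 0.06 0.  ] [[0.046 0.026]
 [0.044 0.029]
 [0.042 0.032]
 [0.04  0.034]
 [0.038 0.036]
 [0.036 0.039]
 [0.034 0.041]
 [0.031 0.043]
 [0.028 0.044]
 [0.026 0.046]
 [0.023 0.048]
 [0.02  0.049]
 [0.017 0.05 ]
 [0.014 0.051]
 [0.011 0.052]
 [0.008 0.052]
 [0.005 0.053]
 [0.002 0.053]]
```

```bash
python3 -m inch '[{"tx":0,"ty":-0.018,"tz":-0.025,"ax":0,"ay":0,"az":0,"hand":1},{"tx":0,"ty":-0.018,"tz":-0.025,"ax":0,"ay":0,"az":0,"hand":1},{"tx":0,"ty":-0.020,"tz":-0.024,"ax":0,"ay":0,"az":0,"hand":1},{"tx":0,"ty":-0.020,"tz":-0.023,"ax":0,"ay":0,"az":0,"hand":1},{"tx":0,"ty":-0.021,"tz":-0.022,"ax":0,"ay":0,"az":0,"hand":1},{"tx":0,"ty":-0.021,"tz":-0.022,"ax":0,"ay":0,"az":0,"hand":1},{"tx":0,"ty":-0.023,"tz":-0.021,"ax":0,"ay":0,"az":0,"hand":1},{"tx":0,"ty":-0.023,"tz":-0.020,"ax":0,"ay":0,"az":0,"hand":1},{"tx":0,"ty":-0.024,"tz":-0.019,"ax":0,"ay":0,"az":0,"hand":1},{"tx":0,"ty":-0.024,"tz":-0.019,"ax":0,"ay":0,"az":0,"hand":1},{"tx":0,"ty":-0.025,"tz":-0.018,"ax":0,"ay":0,"az":0,"hand":1},{"tx":0,"ty":0,"tz":0,"ax":0,"ay":0,"az":0,"hand":1}]'
cat > th.py <<'E'
from h import *
s=arm.state();ex=np.array([np.cos(.267),np.sin(.267)]);hg=np.array([384.96,-128.4])
dx=(s["tcp_pos"][:2]-hg)@ex;dz=s["tcp_pos"][2]+16.6-75
print("t",s["time"],"tcp",s["tcp_pos"],"r",np.hypot(dx,dz),"theta",np.arctan2(dz,dx),"F along ex,ey,z",s["wrist_force"][:2]@ex,s["wrist_force"][:2]@[-ex[1],ex[0]],s["wrist_force"][2],"w",s["gripper_width"],s["finger_force"])
E
python3 th.py
```

```text
time: 5.55
tcp_pos: [505.3, -94.6, 245.0]
ee_rot: [1.906, 2.497, 0.004]
wrist_force: [-0.0, 6.1, -3.6]
gripper_width: 12.4
finger_force: 40.0
t 5.55 tcp [505.264 -94.629 244.984] r 224.55843201096548 theta 0.980712000760566 F along ex,ey,z 1.5942706359822836 5.87229831467794 -3.5807935000445092 w 12.432811777365359 40.0259667634964
```

```bash
python3 -m inch '[{"tx":0,"ty":-0.02,"tz":-0.010,"ax":0,"ay":0,"az":0,"hand":1},{"tx":0,"ty":-0.02,"tz":-0.010,"ax":0,"ay":0,"az":0,"hand":1},{"tx":0,"ty":-0.02,"tz":-0.010,"ax":0,"ay":0,"az":0,"hand":1},{"tx":0,"ty":-0.016,"tz":-0.008,"ax":0,"ay":0,"az":0,"hand":1},{"tx":0,"ty":0,"tz":0,"ax":0,"ay":0,"az":0,"hand":1},{"tx":0,"ty":0,"tz":0,"ax":0,"ay":0,"az":0,"hand":1}]'
python3 th.py; python3 - <<'E'
from h import *
a=arm.camera("wrist");b=arm.camera("side")[190:310,230:390];c=arm.camera("top")[180:340,300:480]
b=cv2.resize(b,(400,300));c=cv2.resize(c,(400,300))
a=cv2.resize(a,(400,300));cv2.imwrite("pics/c1.png",np.vstack([np.hstack([a,b]),np.hstack([c,c*0])])[:,:,::-1])
E
```

```text
time: 6.15
tcp_pos: [488.7, -99.2, 256.1]
ee_rot: [1.903, 2.495, 0.009]
wrist_force: [2.3, 7.9, 0.1]
gripper_width: 12.1
finger_force: 40.0
t 6.15 tcp [488.662 -99.243 256.126] r 225.1645451262692 theta 1.0719571008071707 F along ex,ey,z 4.294299353469374 6.975759330740857 0.1240021262925245 w 12.07381595807655 40.0283020734787
```

View pics/c1.png

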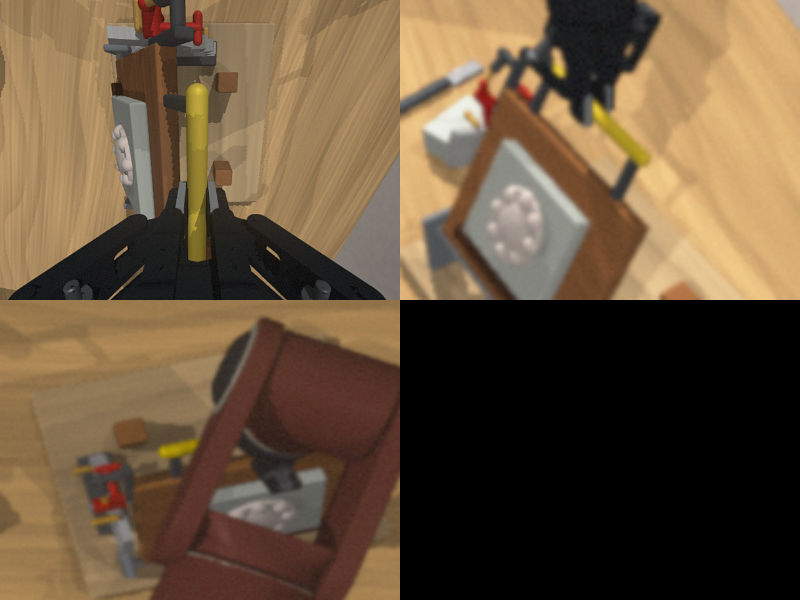

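The montage shows the board steep with the bar still pinched. The red pawl has moved (wrist panel, around (150–200, 20)), but it's too small to judge, so I'll zoom in.

```bash
python3 - <<'E'
from h import *
a=arm.camera("wrist");b=arm.camera("top")
a=cv2.resize(a[0:150,130:330],(400,300),interpolation=cv2.INTER_CUBIC)
b=cv2.resize(b[235:310,325:400],(400,400),interpolation=cv2.INTER_CUBIC)[:300]
cv2.imwrite("pics/c2.png",np.hstack([a,b])[:,:,::-1])
E
```

```text
(no output)
```

View pics/c2.png

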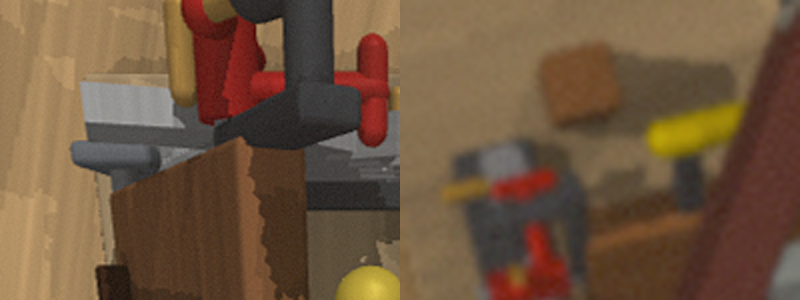

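```bash
python3 -m inch '[{"tx":0,"ty":-0.01,"tz":-0.005,"ax":0,"ay":0,"az":0,"hand":1},{"tx":0,"ty":-0.008,"tz":-0.005,"ax":0,"ay":0,"az":0,"hand":1},{"tx":0,"ty":0,"tz":0,"ax":0,"ay":0,"az":0,"hand":1},{"tx":0,"ty":0,"tz":0,"ax":0,"ay":0,"az":0,"hand":1}]'
python3 th.py; python3 - <<'E'
from h import *
a=bar("side");b=bar("wrist");c=bar("top");print(a,b,c)
print("left end side/wrist",tri(min(b[1:3],key=lambda p:p[1]),min(a[1:3],key=lambda p:p[0]),"wrist","side"))
L=tri(min(b[1:3],key=lambda p:p[1]),min(c[1:3],key=lambda p:p[0]),"wrist","top");print("left end wrist/top",L)
im=arm.camera("wrist");cv2.imwrite("pics/c3.png",cv2.resize(im[0:150,130:330],(600,450),interpolation=cv2.INTER_CUBIC)[:,:,::-1])
E
```

```text
time: 6.8
tcp_pos: [484.3, -100.4, 258.8]
ee_rot: [1.902, 2.495, 0.009]
wrist_force: [1.8, 8.4, 0.4]
gripper_width: 12.3
finger_force: 39.9
t 6.8 tcp [ 484.319 -100.42   258.769] r 225.3936459465618 theta 1.0950984690353391 F along ex,ey,z 3.9722150550407327 7.673100348831269 0.3819504407283182 w 12.315941434992334 39.88670110702515
(np.float64(34.75310382714339), array([304.867, 232.063]), array([325.707, 254.275]), np.int32(147)) (np.float64(91.03140580117635), array([315.679, 132.995]), array([314.657, 417.999]), np.int32(7446)) (np.float64(6.14234482323824), array([389.69 , 258.011]), array([372.332, 263.968]), np.int32(120))
left end side/wrist [490.009 -30.901 216.949]
left end wrist/top [462.75  -24.12  267.971]
```

View pics/c3.png

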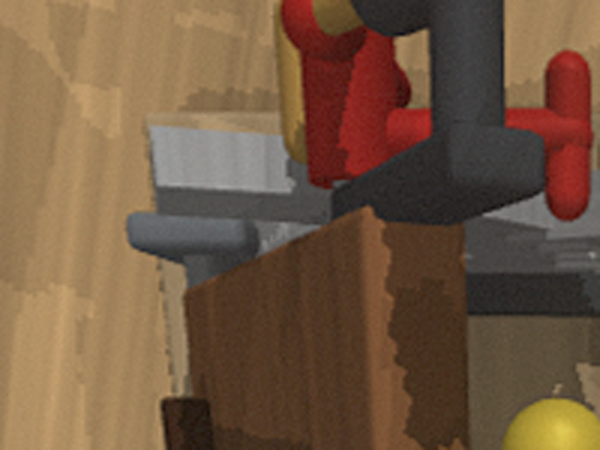

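Bar z is now about 268, so the tilt is about 1.07. The pawl's cross tip stands out at (568,135), clear of the brass pin, so it has flipped out. Now I'll lower along the arc.

```bash
python3 -m inch '[{"tx":0,"ty":0.023,"tz":0.013,"ax":0,"ay":0,"az":0,"hand":1},{"tx":0,"ty":0.023,"tz":0.013,"ax":0,"ay":0,"az":0,"hand":1},{"tx":0,"ty":0.044,"tz":0.029,"ax":0,"ay":0,"az":0,"hand":1},{"tx":0,"ty":0.042,"tz":0.032,"ax":0,"ay":0,"az":0,"hand":1},{"tx":0,"ty":0.040,"tz":0.034,"ax":0,"ay":0,"az":0,"hand":1},{"tx":0,"ty":0.038,"tz":0.036,"ax":0,"ay":0,"az":0,"hand":1},{"tx":0,"ty":0.036,"tz":0.039,"ax":0,"ay":0,"az":0,"hand":1},{"tx":0,"ty":0.034,"tz":0.041,"ax":0,"ay":0,"az":0,"hand":1},{"tx":0,"ty":0.031,"tz":0.043,"ax":0,"ay":0,"az":0,"hand":1},{"tx":0,"ty":0,"tz":0,"ax":0,"ay":0,"az":0,"hand":1}]' 50
python3 th.py
python3 - <<'E'
from h import *
b=bar("wrist");c=bar("top");print(b,c)
print("left end wrist/top",tri(min(b[1:3],key=lambda p:p[1]),min(c[1:3],key=lambda p:p[0]),"wrist","top"))
E
```

```text
time: 8.0
tcp_pos: [559.7, -79.8, 186.9]
ee_rot: [1.904, 2.497, 0.007]
wrist_force: [2.0, 7.3, -1.1]
gripper_width: 12.2
finger_force: 53.1
t 8.0 tcp [559.69  -79.761 186.881] r 222.26771590420444 theta 0.6163331098889264 F along ex,ey,z 3.8489362867073043 6.564250147649516 -1.1405128282450194 w 12.181592466365744 53.07074010372162
(np.float64(94.72550842801256), array([316.18 , 133.977]), array([314.442, 417.027]), np.int32(6519)) (np.float64(4.236800661663588), array([371.48 , 226.462]), array([359.772, 230.305]), np.int32(67))
left end wrist/top [538.413  -3.843 195.196]
```

```bash
python3 -m inch '[{"tx":0,"ty":0.028,"tz":0.045,"ax":0,"ay":0,"az":0,"hand":1},{"tx":0,"ty":0.025,"tz":0.047,"ax":0,"ay":0,"az":0,"hand":1},{"tx":0,"ty":0.022,"tz":0.048,"ax":0,"ay":0,"az":0,"hand":1},{"tx":0,"ty":0.019,"tz":0.049,"ax":0,"ay":0,"az":0,"hand":1},{"tx":0,"ty":0.016,"tz":0.051,"ax":0,"ay":0,"az":0,"hand":1},{"tx":0,"ty":0.013,"tz":0.052,"ax":0,"ay":0,"az":0,"hand":1},{"tx":0,"ty":0.005,"tz":0.026,"ax":0,"ay":0,"az":0,"hand":1},{"tx":0,"ty":0.004,"tz":0.026,"ax":0,"ay":0,"az":0,"hand":1},{"tx":0,"ty":0.003,"tz":0.026,"ax":0,"ay":0,"az":0,"hand":1},{"tx":0,"ty":0.003,"tz":0.026,"ax":0,"ay":0,"az":0,"hand":1},{"tx":0,"ty":0.002,"tz":0.026,"ax":0,"ay":0,"az":0,"hand":1},{"tx":0,"ty":0,"tz":0,"ax":0,"ay":0,"az":0,"hand":1}]' 50
python3 th.py
python3 - <<'E'
from h import *
b=bar("wrist");c=bar("top");print(b,c)
print("left end wrist/top",tri(min(b[1:3],key=lambda p:p[1]),min(c[1:3],key=lambda p:p[0]),"wrist","top"))
E
```

```text
time: 9.3
tcp_pos: [596.5, -70.1, 83.4]
ee_rot: [1.901, 2.491, 0.015]
wrist_force: [8.5, 11.6, -2.2]
gripper_width: 12.0
finger_force: 56.3
t 9.3 tcp [596.473 -70.062  83.356] r 220.82457184128722 theta 0.1132561205348893 F along ex,ey,z 11.240121631849611 8.9710747685601 -2.1590564272587054 w 11.972151091509568 56.310558915138245Traceback (most recent call last):
  File "<stdin>", line 2, in <module>
  File "h.py", line 15, in bar
    return max(cand,key=lambda a:a[0])
ValueError: max() iterable argument is empty
```

```bash
python3 -m inch '[{"tx":0,"ty":0,"tz":0.018,"ax":0,"ay":0,"az":0,"hand":1},{"tx":0,"ty":0,"tz":0.018,"ax":0,"ay":0,"az":0,"hand":1},{"tx":0,"ty":0,"tz":0.018,"ax":0,"ay":0,"az":0,"hand":1},{"tx":0,"ty":0,"tz":0.018,"ax":0,"ay":0,"az":0,"hand":1},{"tx":0,"ty":0,"tz":0,"ax":0,"ay":0,"az":0,"hand":1},{"tx":0,"ty":0,"tz":0,"ax":0,"ay":0,"az":0,"hand":1}]' 50
python3 th.py
python3 - <<'E'
from h import *
a=arm.camera("wrist");b=arm.camera("side")[190:310,230:390]
cv2.imwrite("pics/c4.png",np.hstack([cv2.resize(a,(400,300)),cv2.resize(b,(400,300))])[:,:,::-1])
E
```

```text
time: 10.0
tcp_pos: [597.7, -69.8, 66.4]
ee_rot: [1.9, 2.49, 0.018]
wrist_force: [11.5, 14.2, -3.2]
gripper_width: 12.2
finger_force: 56.8
t 10.0 tcp [597.659 -69.755  66.382] r 220.7796143247029 theta 0.03616136685968288 F along ex,ey,z 14.802971432548487 10.622610405566698 -3.1985737436610977 w 12.206494566307759 56.79412007331848
```

View pics/c4.png

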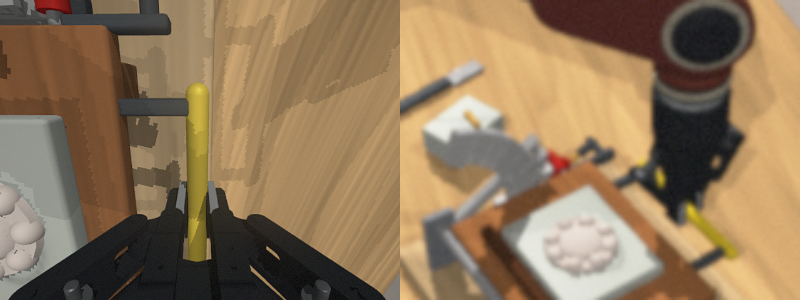

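The board looks almost flat: the side panel shows the face nearly level with the pawl beside the quadrant. The force still shows no contact with the rests, so I'll keep going down gently.

```bash
python3 -m inch '[{"tx":0,"ty":0.004,"tz":0.012,"ax":0,"ay":0,"az":0,"hand":1},{"tx":0,"ty":0.004,"tz":0.012,"ax":0,"ay":0,"az":0,"hand":1},{"tx":0,"ty":0,"tz":0,"ax":0,"ay":0,"az":0,"hand":1}]' 50
python3 th.py;  python3 -m inch '[{"tx":0,"ty":0.0,"tz":0.01,"ax":0,"ay":0,"az":0,"hand":1},{"tx":0,"ty":0,"tz":0.01,"ax":0,"ay":0,"az":0,"hand":1},{"tx":0,"ty":0,"tz":0,"ax":0,"ay":0,"az":0,"hand":1},{"tx":0,"ty":0,"tz":0,"ax":0,"ay":0,"az":0,"hand":1}]' 50
python3 th.py
```

```text
time: 10.4
tcp_pos: [597.8, -69.7, 59.0]
ee_rot: [1.902, 2.492, 0.013]
wrist_force: [7.6, 11.3, -4.5]
gripper_width: 11.8
finger_force: 57.3
t 10.4 tcp [597.792 -69.661  59.049] r 220.78934202894771 theta 0.0029372605151847197 F along ex,ey,z 10.286878158277458 8.887740208545594 -4.49974149176854 w 11.813685429992297 57.29764401912689
time: 10.8
tcp_pos: [597.9, -69.7, 57.9]
ee_rot: [1.902, 2.494, 0.012]
wrist_force: [-4.4, 12.5, 14.7]
gripper_width: 12.0
finger_force: 59.2
t 10.8 tcp [597.863 -69.668  57.857] r 220.85513384973686 theta -0.00245661048716693 F along ex,ey,z -0.9525755612643652 13.201642446320289 14.685588928123405 w 12.038808456043128 59.229276180267334
```

An upward force of 15 N at bar z = 75 means the board is flat on its rests. Now I'll raise it to about 0.30.

```bash
python3 -m inch '[{"tx":0,"ty":0,"tz":-0.02,"ax":0,"ay":0,"az":0,"hand":1},{"tx":0,"ty":-0.001,"tz":-0.03,"ax":0,"ay":0,"az":0,"hand":1},{"tx":0,"ty":-0.002,"tz":-0.035,"ax":0,"ay":0,"az":0,"hand":1},{"tx":0,"ty":-0.004,"tz":-0.035,"ax":0,"ay":0,"az":0,"hand":1},{"tx":0,"ty":-0.005,"tz":-0.035,"ax":0,"ay":0,"az":0,"hand":1},{"tx":0,"ty":-0.007,"tz":-0.035,"ax":0,"ay":0,"az":0,"hand":1},{"tx":0,"ty":-0.008,"tz":-0.035,"ax":0,"ay":0,"az":0,"hand":1},{"tx":0,"ty":-0.009,"tz":-0.034,"ax":0,"ay":0,"az":0,"hand":1},{"tx":0,"ty":-0.004,"tz":-0.015,"ax":0,"ay":0,"az":0,"hand":1},{"tx":0,"ty":0,"tz":0,"ax":0,"ay":0,"az":0,"hand":1}]' 50
python3 th.py
python3 -m inch '[{"tx":0,"ty":0.006,"tz":0.022,"ax":0,"ay":0,"az":0,"hand":1},{"tx":0,"ty":0.006,"tz":0.022,"ax":0,"ay":0,"az":0,"hand":1},{"tx":0,"ty":0,"tz":0,"ax":0,"ay":0,"az":0,"hand":1}]' 50
python3 th.py
```

```text
time: 11.8
tcp_pos: [588.6, -72.2, 124.0]
ee_rot: [1.9, 2.491, 0.016]
wrist_force: [9.1, 10.4, -3.3]
gripper_width: 12.3
finger_force: 55.3
t 11.8 tcp [588.614 -72.22  124.047] r 221.2248456285919 theta 0.3012799414316726 F along ex,ey,z 11.56468266831258 7.607496696526268 -3.341683072349243 w 12.255036104487747 55.269758105278015
time: 12.1
tcp_pos: [591.6, -71.3, 112.1]
ee_rot: [1.901, 2.491, 0.016]
wrist_force: [9.2, 11.2, -1.2]
gripper_width: 11.8
finger_force: 55.3
t 12.1 tcp [591.643 -71.347 112.137] r 221.04350879662823 theta 0.24556464762471572 F along ex,ey,z 11.80074316060458 8.407141598441477 -1.1760668930068146 w 11.815766659143335 55.30976593494415
```

```bash
python3 -m inch '[{"tx":0,"ty":0.004,"tz":0.014,"ax":0,"ay":0,"az":0,"hand":1},{"tx":0,"ty":0.003,"tz":0.014,"ax":0,"ay":0,"az":0,"hand":1},{"tx":0,"ty":0.0,"tz":0,"ax":0,"ay":0,"az":0,"hand":1},{"tx":0,"ty":0.0,"tz":0,"ax":0,"ay":0,"az":0,"hand":1}]' 50
python3 th.py
python3 -m inch '[{"tx":0,"ty":0.001,"tz":0.01,"ax":0,"ay":0,"az":0,"hand":1},{"tx":0,"ty":0.001,"tz":0.01,"ax":0,"ay":0,"az":0,"hand":1},{"tx":0,"ty":0.0,"tz":0,"ax":0,"ay":0,"az":0,"hand":1},{"tx":0,"ty":0.0,"tz":0,"ax":0,"ay":0,"az":0,"hand":1}]' 50
python3 th.py
```

```text
time: 12.5
tcp_pos: [593.0, -71.0, 105.6]
ee_rot: [1.901, 2.492, 0.015]
wrist_force: [7.9, 11.1, -0.6]
gripper_width: 11.9
finger_force: 55.4
t 12.5 tcp [593.042 -70.977 105.645] r 220.96937101823937 theta 0.21546995704838154 F along ex,ey,z 10.490533805650276 8.593418373446916 -0.640439101584367 w 11.924826521667223 55.41045963764191
time: 12.9
tcp_pos: [593.5, -70.9, 103.8]
ee_rot: [1.901, 2.493, 0.013]
wrist_force: [-0.9, 12.8, 13.1]
gripper_width: 11.7
finger_force: 56.9
t 12.9 tcp [593.474 -70.908 103.787] r 221.0048003377925 theta 0.20683967019385666 F along ex,ey,z 2.5477076160830543 12.616555893825332 13.058208965772458 w 11.678680406151479 56.90835177898407
```

The upward reaction at 0.207 shows the pawl is holding in the first notch. I'll ease the load, let go and retreat straight up.

```bash
python3 -m inch '[{"tx":0,"ty":0,"tz":-0.008,"ax":0,"ay":0,"az":0,"hand":1},{"tx":0,"ty":0,"tz":0,"ax":0,"ay":0,"az":0,"hand":0.3},{"tx":0,"ty":0,"tz":0,"ax":0,"ay":0,"az":0,"hand":0.2},{"tx":0,"ty":0,"tz":0,"ax":0,"ay":0,"az":0,"hand":0.2},{"tx":0,"ty":0,"tz":0,"ax":0,"ay":0,"az":0,"hand":0.2}]' 50
python3 -m inch '[{"tx":0,"ty":0,"tz":-0.03,"ax":0,"ay":0,"az":0,"hand":0.2},{"tx":0,"ty":0,"tz":-0.06,"ax":0,"ay":0,"az":0,"hand":0.2},{"tx":0,"ty":0,"tz":-0.1,"ax":0,"ay":0,"az":0,"hand":0.2},{"tx":0,"ty":0,"tz":-0.1,"ax":0,"ay":0,"az":0,"hand":0.2},{"tx":0,"ty":0,"tz":-0.1,"ax":0,"ay":0,"az":0,"hand":0.2},{"tx":0,"ty":0,"tz":-0.1,"ax":0,"ay":0,"az":0,"hand":0.2},{"tx":0,"ty":0,"tz":-0.05,"ax":0,"ay":0,"az":0,"hand":0.2},{"tx":0,"ty":0,"tz":0,"ax":0,"ay":0,"az":0,"hand":0.2}]'
python3 - <<'E'
from h import *
a=arm.camera("wrist");b=arm.camera("side")
s=bar("side",b);w=bar("wrist",a);print(s,w)
print("left",tri(min(w[1:3],key=lambda p:p[1]),min(s[1:3],key=lambda p:p[0]),"wrist","side"))
print("right",tri(max(w[1:3],key=lambda p:p[1]),max(s[1:3],key=lambda p:p[0]),"wrist","side"),"expect z",75+220*np.sin(.21))
cv2.imwrite("pics/c5.png",np.hstack([cv2.resize(a,(400,300)),cv2.resize(b[190:310,230:390],(400,300))])[:,:,::-1])
E
```

```text
time: 13.4
tcp_pos: [589.2, -73.2, 98.6]
ee_rot: [1.906, 2.496, -0.001]
wrist_force: [0.1, 0.8, -0.8]
gripper_width: 34.1
finger_force: 0.0
time: 14.2
tcp_pos: [590.4, -72.9, 236.9]
ee_rot: [1.903, 2.493, 0.003]
wrist_force: [0.1, -0.1, -0.5]
gripper_width: 33.9
finger_force: 0.0
(np.float64(151.30989296496062), array([363.278, 281.711]), array([325.077, 244.92 ]), np.int32(218)) (np.float64(143.02777636247257), array([318.902, 128.99 ]), array([318.443, 322.006]), np.int32(2262))
left [571.241   5.769 122.28 ]
right [ 613.745 -147.463  122.197] expect z 120.8611779661419
```

View pics/c5.png

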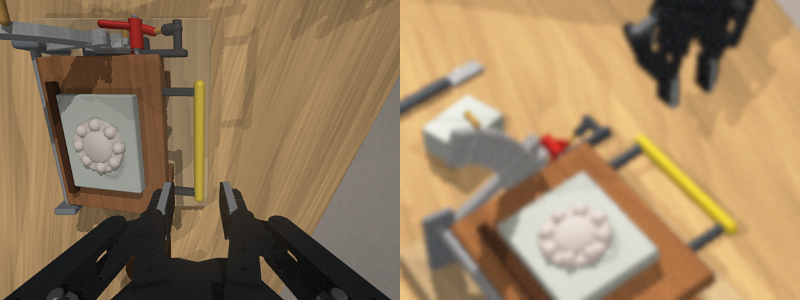

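The released bar rests at z 122, a tilt of about 0.21. The wrist panel shows the red pawl at (135,30) lying against the quadrant as it did at the start, and the gripper is clear. I'm handing the job in.

```bash
python3 -c "
from workcell import arm;print(arm.finish_job())"
```

```text
the job is handed in; nothing more can be done
None
```

I raised the board past the top until the pawl flipped out, lowered it flat by hand, then raised it and left it propped in the first notch (tilt about 0.21 rad, measured from the bar) with the gripper clear; the job is handed in at about 14 s, and no verdict came back.

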